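# Feel out the clear bay and load a bait cartridge

### The job

One bay of the grey bait station still has a broken-off stub of the old cartridge jammed in it: first feel down the bays with the blue scraper's blade until it has touched the bare bottom of the clear one, and put the scraper back upright in its caddy. Then lift the new orange cartridge out of its cradle, stand it upright on the board and let go so that you can take it again by its broad faces, and seat it fully home, upright, in the clear bay. Leave the two mousetraps, the chrome nut and the vinegar bottle alone.

Things in the scene. Friction and masses are not known exactly. Their poses are not given: they have to be found in the camera images.
- station: Fixed grey bait station, a block 78 (x) by 192 (y) by 45 mm high; origin at its underside's centre, z up. Two straight-walled bays, 35 (x) by 55 mm (y), 36 mm deep, open at the top, in a row along y. Black guard cheeks, 34 mm wide in x, rise to 87 mm above the board at both y ends of each bay, at least 58 mm apart: a seated cartridge leaves room for fingers only at its broad x faces.
- bay_a (a point): Centre of the bare floor of the bay at the station's +y end, 9 mm above the board, 36 mm below the bay's rim; axes as the station's. One of the two bays, either one, has a fixed dark stub, 15 mm high, covering this floor; a cartridge on it would stand 15 mm proud.
- bay_b (a point): Centre of the bare floor of the bay at the station's -y end, 9 mm above the board, 36 mm below the bay's rim; axes as the station's. One of the two bays, either one, has a fixed dark stub, 15 mm high, covering this floor; a cartridge on it would stand 15 mm proud.
- cradle: Fixed white cradle for the new cartridge; origin at the centre of its underside. Floor plate 46 (x) by 66 (y) by 4 mm; two upright walls 42 mm long along y, 4 mm thick, 35 mm apart inside, up to 82 mm above the board, cover the cartridge's broad x faces. Its y ends are open. The board straight ahead of the robot, on this side of the station, is free.
- cartridge_mid (a point): Centre (half-way up) of the new cartridge: a loose orange upright block with a yellow band, 30 (x) by 50 (y) by 80 mm high (z), about 90 g, foot bevelled by 2 mm. It starts upright on the cradle's floor plate, axes as the cradle's, its y ends free to be gripped. Fully home, its foot rests on the bare bay floor, its y along the station's y (either way round).
- caddy: Fixed white caddy block 60 (x) by 74 (y) by 66 mm high; origin at the centre of its underside. In its top a slot 13 (x) by 32 mm (y), 63 mm deep, that holds the scraper's blade.
- scraper_mid (a point): Centre (half-way up) of the blue hard scraper, 150 mm long, about 70 g, which starts upright, blade down, in the caddy, axes as the caddy's. From its lower end: blade 8 (x) by 26 mm (y) up to 60 mm; collar 22 by 40 mm from 60 to 68 mm, which rests on the caddy's top; handle 18 (x) by 24 mm (y) from 68 to 150 mm.
- scraper_tip (a point): Centre of the lower end of the scraper's blade, 75 mm below scraper_mid along its z. Parked in the caddy it is 6 mm above the board.
- trap_set: Set wooden mousetrap, a bystander, 100 by 47 by 17 mm; origin at the centre of its underside.
- trap_sprung: Sprung wooden mousetrap, a bystander, 100 by 47 by 30 mm; origin at the centre of its underside.
- nut: Chrome compression nut, a bystander, 35 mm across, 22 mm high; origin at the centre of its underside.
- vinegar: Small vinegar bottle, a bystander, 56 mm across, 170 mm high; origin at the centre of its underside.
Not all that is in view belongs to the job. There is more than one size of the part that bears scraper_mid; the job needs the largest.

How it is judged:
On the way, in this order (a step that is already met when the one before it is completed fails the run):
1. the scraper's blade, lowered into the clear bay, touches its bare bottom (((x of scraper_tip in the frame of bay_a between -0.018 and 0.018 m and y of scraper_tip in the frame of bay_a between -0.028 and 0.028 m and z of scraper_tip in the frame of bay_a below 0.005 m) or (x of scraper_tip in the frame of bay_b between -0.018 and 0.018 m and y of scraper_tip in the frame of bay_b between -0.028 and 0.028 m and z of scraper_tip in the frame of bay_b below 0.005 m)) and contact force between scraper and station above 0.5 N), for 0.1 s.
2. the scraper is back upright in the caddy's slot, let go (x of scraper_tip in the frame of caddy between -0.012 and 0.012 m and y of scraper_tip in the frame of caddy between -0.014 and 0.014 m and z of scraper_tip in the frame of caddy below 0.02 m and angle between scraper_mid's own z axis and vertical below 0.2 rad and linear speed of scraper below 0.02 m/s and angular speed of scraper below 0.2 rad/s and contact force between scraper and the fingers below 0.1 N), for 0.2 s.
3. the cartridge stands upright on the board, clear of cradle and station (centre over 70 mm from the cradle's and from the bays' centres), let go and at rest (height (world z) of cartridge_mid between 0.036 and 0.0425 m and angle between cartridge_mid's own z axis and vertical below 0.1 rad and contact force between cartridge and the fingers below 0.1 N and horizontal distance between cartridge_mid and cradle above 0.07 m and horizontal distance between cartridge_mid and bay_a above 0.07 m and horizontal distance between cartridge_mid and bay_b above 0.07 m and linear speed of cartridge below 0.02 m/s and angular speed of cartridge below 0.2 rad/s), for 0.2 s.
At the end, for the whole second after the job is handed in: Cartridge released and at rest in the clear bay, within 5 mm of its centre, foot within 4 mm of the bare floor, upright within 0.08 rad; scraper released and at rest in the caddy slot, its lower end at most 20 mm above the caddy's underside, upright within 0.2 rad (((x of cartridge_mid in the frame of bay_a between -0.005 and 0.005 m and y of cartridge_mid in the frame of bay_a between -0.005 and 0.005 m and z of cartridge_mid in the frame of bay_a between 0.035 and 0.044 m) or (x of cartridge_mid in the frame of bay_b between -0.005 and 0.005 m and y of cartridge_mid in the frame of bay_b between -0.005 and 0.005 m and z of cartridge_mid in the frame of bay_b between 0.035 and 0.044 m)) and angle between cartridge_mid's own z axis and vertical below 0.08 rad and linear speed of each of cartridge, scraper below 0.02 m/s and angular speed of each of cartridge, scraper below 0.2 rad/s and x of scraper_tip in the frame of caddy between -0.012 and 0.012 m and y of scraper_tip in the frame of caddy between -0.014 and 0.014 m and z of scraper_tip in the frame of caddy below 0.02 m and angle between scraper_mid's own z axis and vertical below 0.2 rad); the robot touches nothing.
It fails at once if the set mousetrap is moved by more than 15 mm (distance of trap_set from where it was at the start of the episode above 0.015 m).
It fails at once if another bystander (sprung trap, nut, bottle) is moved by more than 30 mm (distance of any of trap_sprung, nut, vinegar from where it was at the start of the episode above 0.03 m).
It also fails if it takes over 72 s, if anything falls off the work surface, if the arm or the gripper's body presses on something with over 40 N, if the wrist force passes 120 N, or if a joint passes its speed limit or range.

### The arm

A 6-joint arm with a two-finger parallel gripper is mounted at the origin on the work surface. World frame = base frame: x ahead of the robot, y to its left, z up, the work surface at z = 0. Lengths are in m, angles in rad, forces in N, time in s.
With the tool pointing down it reaches from about 0.275 to 0.75 m from the base axis. Payload 10.2 kg.
Tool frame: the origin (TCP) lies midway between the tips of the shut fingers; the grasp point (between the pads) lies 19 mm behind it; z points along the fingers, y is the line along which they close (so a half turn about z gives the same grasp; the last joint's range is limited). The gripper opens to 85 mm and grips with 20 to 120 N. Pads are 22 mm wide; open, the fingers measure 114 mm over their backs; the gripper's body (76 mm by 85 mm) begins 54 mm behind the grasp point. The pads swing forward as they close: fully open they stand 13 mm farther back than shut.
Start: joints at [1.058, 0.313, 1.498, -0, 1.331, -0.223], TCP at [0.15, 0.503, 0.21] pointing down, gripper open.
Joint ranges: [-2.94, 2.94], [-0.97, 2.17], [0.19, 2.56], [-1.23, 4.37], [0.02, 3.11], [-2.88, 2.88]. Speed limits (rad/s): [2.39, 2.39, 3.01, 3.14, 3.14, 3.14].

### API

Orientations are given as a unit quaternion [x, y, z, w].
In Python, from bench import env, eyes, ticket gives the robot as it stands.
- The arm moves only by the shell command python3 -m handwheel 'ROWS'. ROWS is JSON, one flat list of numbers, 7 for each row, row after row: the shift along the tool's x, y, z in mm, then the turn, a rotation vector about the tool's x, y, z in degrees, then the closure, from 0 (fully open) to 1 (shut). In form: [tx, ty, tz, rx, ry, rz, hand, tx, ty, tz, rx, ry, rz, hand, ...]. A call has 1 to 12 rows; each row shifts and turns the commanded pose from where the row before left it, along the tool's axes as they then stand; what a row does not reach is not made up. A row lasts 1/12 s, in which the tool goes at most 41.7 mm and 7.16 degrees, less where a joint would pass 70% of its speed; a pose out of reach is approached as far as the arm can. A call with a gripper value outside its range is refused whole. The fingers move at their own pace and stop on an object; the grip force is fixed at half the most. Time passes only in rows, so rows that do not move let the fingers close. It gives the time, the measured TCP pose, the force, the opening and the grip force at its end, in the units of the state.
- env.read_state(): the state, without advancing time (a new reading comes with each control period).
- eyes.snapshot(name): name is "scene" or "side" or "wrist"; returns the picture (480x640x3 uint8, red, green, blue); there is no depth.
- eyes.calibration(name): a dict with "camera_matrix" (3x3 intrinsics, pixels), "k1" (the pictures are not rectified: a ray, as slopes to the right and down, at radius r is drawn at 1 + k1 r^2 times it, then the intrinsics apply), "R" (3x3) and "t" (3): a world point X has camera coordinates R X + t. Camera axes: x right, y down, z forward; pixel columns grow to the right and rows downward; lengths in m; the calibration is good to about 2 mm. A picture is of the moment at which its call begins: read the wrist's pose just before it. calibration takes no time and is no camera call; for the wrist camera it gives the pose at the moment of the call.
- ticket.finish_job(): hands the job in; it is judged then, once.
The state is a dict: "time_s": time; "joint_pos": joint angles; "joint_velocities": joint speeds; "tau": joint torques, N m; "position": TCP position; "eef_rot": TCP orientation; "wrist_force": force on the tool from outside, world axes, zero at the start; "ft_torque": the same for the moment, N m; "finger_gap": opening from 0.0 (shut) to 1.0 (fully open); "grip_force": force on a finger pad.
Only numpy, scipy, OpenCV 4.12 (cv2) and the standard library are available. Lean on these libraries where they do the work, as an engineer would, in place of code of your own. Each camera call takes 0.05 s, during which the arm holds its last target. There are 200 camera calls.

## Working session

There is one attempt and no reset: what is moved stays moved. The work goes in short steps, Python scripts to look and compute and a shell command to move; the robot and the scene stay as the last step left them, time stands still between calls to the robot, and variables do not carry over. Pictures are saved under pics/ and viewed, at most 10 in all, crops included, and the job is handed in when it is done.

```bash
mkdir -p pics; ls; python3 - <<'E'
from bench import env,eyes
import cv2,numpy as np
s=env.read_state();print({k:np.round(v,3).tolist() for k,v in s.items()})
for n in("scene","side"):
    c=eyes.calibration(n);print(n,{k:np.round(v,4).tolist() for k,v in c.items()})
    cv2.imwrite(f"pics/{n}0.png",eyes.snapshot(n)[:,:,::-1])
c=eyes.calibration("wrist");print({k:np.round(v,4).tolist() for k,v in c.items()})
E
```

```text
pics
{'time_s': 0.0, 'joint_pos': [1.058, 0.313, 1.498, -0.0, 1.331, -0.223], 'joint_velocities': [0.0, -0.0, 0.001, 0.001, 0.0, -0.0], 'tau': [-0.0, -41.227, -25.973, -0.0, 0.004, -0.0], 'position': [0.15, 0.503, 0.21], 'eef_rot': [0.144, 0.99, -0.001, -0.0], 'wrist_force': [-0.825, 0.711, -0.689], 'ft_torque': [-0.016, 0.04, 0.036], 'grip_force': 0.0, 'finger_gap': 0.996}
scene {'camera_matrix': [[486.7408, 0.0, 318.5001], [0.0, 486.7408, 243.6863], [0.0, 0.0, 1.0]], 'k1': 0.0077, 'R': [[0.5555, 0.8315, 0.0049], [0.5335, -0.3518, -0.7692], [-0.6379, 0.4299, -0.639]], 't': [-0.35, -0.2756, 1.335]}
side {'camera_matrix': [[454.792, 0.0, 315.8528], [0.0, 454.792, 242.3284], [0.0, 0.0, 1.0]], 'k1': 0.002, 'R': [[-0.8968, -0.4425, 0.0002], [-0.2874, 0.5819, -0.7608], [0.3365, -0.6823, -0.649]], 't': [0.5529, 0.2014, 0.7126]}
{'camera_matrix': [[398.7938, 0.0, 320.9424], [0.0, 398.7938, 238.4712], [0.0, 0.0, 1.0]], 'k1': -0.0064, 'R': [[0.2853, 0.9584, 0.0003], [0.9154, -0.2726, 0.2962], [0.2839, -0.0843, -0.9551]], 't': [-0.5269, -0.0388, 0.3808]}
```

View pics/scene0.png

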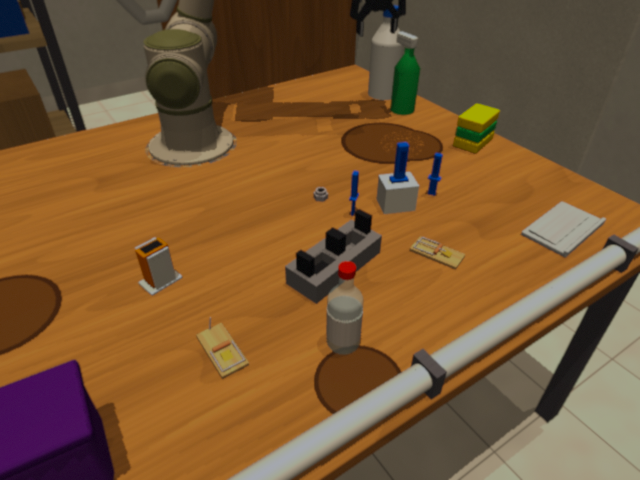

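View pics/side0.png

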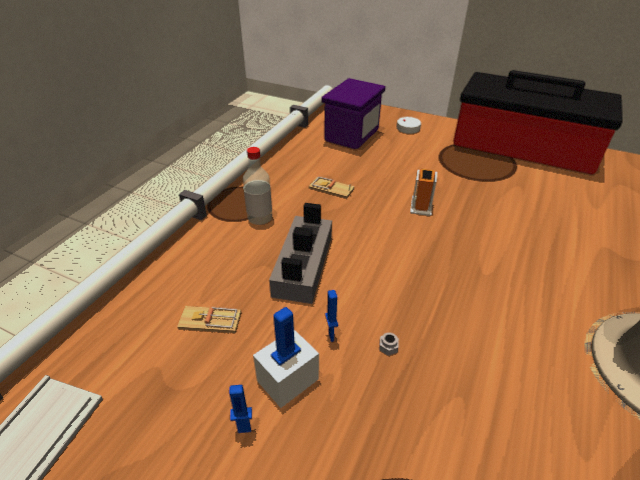

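The scene view shows the caddy with the large scraper at (398,190), the station around (335,258) and the cradle at (157,265). The side view shows the same three at (286,365), (303,258) and (424,193). The vinegar bottle and traps stand clear of the station.

```bash
cat > h.py <<'E'
import numpy as np,cv2
from bench import env,eyes
from scipy.spatial.transform import Rotation as Ro
def ray(c,p):
    K=np.array(c["camera_matrix"]);d=((np.array(p,float)-K[:2,2])/K[0,0]);u=d.copy()
    for _ in range(5): u=d/(1+c["k1"]*(u@u))
    R=np.array(c["R"]);return -R.T@np.array(c["t"]),R.T@np.r_[u,1]
def onz(c,p,z):
    o,d=ray(c,p);return (o+d*(z-o[2])/d[2])
def proj(c,X):
    x=np.array(c["R"])@np.array(X)+np.array(c["t"]);u=x[:2]/x[2];K=np.array(c["camera_matrix"])
    return u*(1+c["k1"]*(u@u))*K[0,0]+K[:2,2]
def tri(cs,ps):
    A=np.zeros((3,3));b=np.zeros(3)
    for c,p in zip(cs,ps):
        o,d=ray(c,p);d/=np.linalg.norm(d);M=np.eye(3)-np.outer(d,d);A+=M;b+=M@o
    return np.linalg.solve(A,b)
E
python3 - <<'E'
from h import *
S,D=eyes.calibration("scene"),eyes.calibration("side")
for n,a,b,z in [("scraper top",(402,146),(284,314),.156),("cart top",(152,246),(427,174),.084),("cheekmid top",(336,234),(303,232),.087),("cheek end+",(363,215),(292,261),.087),("cheek end-",(306,255),(312,208),.087),("nut",(321,193),(389,343),.011),("bottle cap",(347,268),(254,152),.17),("trapset?",(438,251),(211,319),.01),("trap2",(222,349),(331,187),.01)]:
    print(n,tri([S,D],[a,b]).round(3),onz(S,a,z).round(3),onz(D,b,z).round(3))
a=cv2.imread("pics/scene0.png");b=cv2.imread("pics/side0.png")
f=lambda i,x,y,w,h:cv2.resize(i[y:y+h,x:x+w],(400,300),interpolation=cv2.INTER_CUBIC)
cv2.imwrite("pics/comp.png",np.vstack([np.hstack([f(a,350,125,120,90),f(b,225,300,160,120)]),np.hstack([f(a,110,225,96,72),f(b,380,160,80,60)])]))
E
```

```text
scraper top [0.529 0.275 0.149] [0.539 0.267 0.156] [0.526 0.279 0.156]
cart top [ 0.474 -0.256  0.084] [ 0.477 -0.255  0.084] [ 0.474 -0.259  0.084]
cheekmid top [0.626 0.039 0.082] [0.633 0.036 0.087] [0.622 0.042 0.087]
cheek end+ [0.607 0.117 0.082] [0.613 0.114 0.087] [0.603 0.12  0.087]
cheek end- [ 0.645 -0.038  0.081] [ 0.652 -0.041  0.087] [ 0.641 -0.032  0.087]
nut [0.41  0.152 0.01 ] [0.412 0.152 0.011] [0.409 0.152 0.011]
bottle cap [ 0.782 -0.054  0.164] [ 0.789 -0.058  0.17 ] [ 0.775 -0.046  0.17 ]
trapset? [0.705 0.236 0.004] [0.712 0.233 0.01 ] [0.699 0.238 0.01 ]
trap2 [ 0.69  -0.23   0.003] [ 0.696 -0.231  0.01 ] [ 0.686 -0.222  0.01 ]
```

View pics/comp.png

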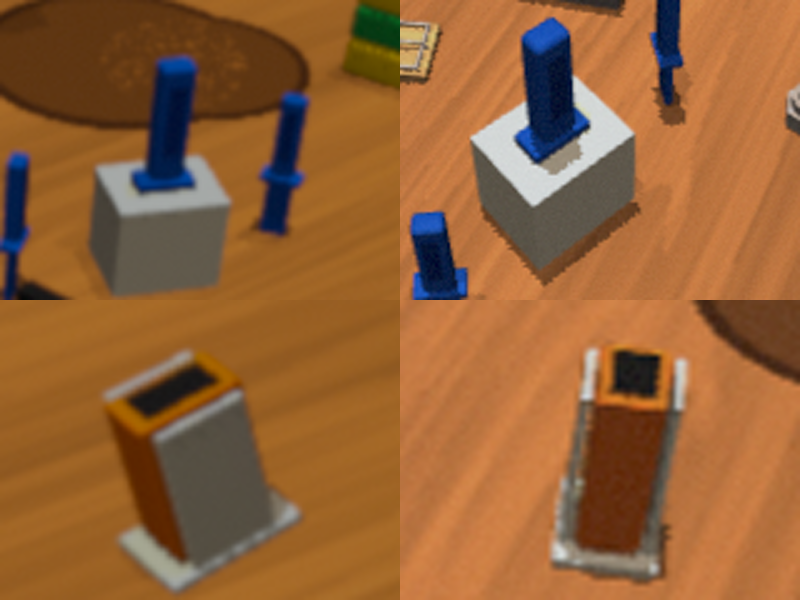

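Composite: the caddy's top face corners and the collar show clearly in both views. The cartridge's y ends (dark-orange faces) are open, and its walls cover the broad faces.

```bash
python3 - <<'E'
from h import *
S,D=eyes.calibration("scene"),eyes.calibration("side")
A=np.array([(95,168),(205,157),(230,203),(108,213)])*.3+[350,125]
B=(np.array([(173,78),(234,134),(133,207),(72,141)]))*.4+[225,300]
for n,c,P in(("scene",S,A),("side",D,B)):
    X=np.array([onz(c,p,.066)[:2] for p in P]);print(n,X.round(3).tolist(),X.mean(0).round(4))
    e=np.roll(X,-1,0)-X;print(np.linalg.norm(e,axis=1).round(3),np.degrees(np.arctan2(e[:,1],e[:,0])).round(1))
# cartridge top (orange rim) corners z=.084
A=np.array([(108,95),(200,52),(243,82),(155,135)])*.24+[110,225]
B=np.array([(200,48),(270,50),(273,108),(197,106)])*.2+[380,160]
for n,c,P in(("scene",S,A),("side",D,B)):
    X=np.array([onz(c,p,.084)[:2] for p in P]);print(n,X.round(3).tolist(),X.mean(0).round(4))
    e=np.roll(X,-1,0)-X;print(np.linalg.norm(e,axis=1).round(3),np.degrees(np.arctan2(e[:,1],e[:,0])).round(1))
# collar (side) top z=.074
P=np.array([(119,140),(138,160),(190,125),(175,110)])*.4+[225,300]
X=np.array([onz(D,p,.074)[:2] for p in P]);e=np.roll(X,-1,0)-X
print(X.mean(0),np.linalg.norm(e,axis=1).round(3),np.degrees(np.arctan2(e[:,1],e[:,0])).round(1))
print(Ro.from_quat(env.read_state()["eef_rot"]).as_matrix().round(3))
E
```

```text
scene [[0.492, 0.253], [0.522, 0.324], [0.574, 0.299], [0.54, 0.225]] [0.5322 0.2751]
[0.077 0.057 0.081 0.055] [  67.1  -25.8 -115.   149.6]
side [[0.536, 0.236], [0.486, 0.257], [0.514, 0.324], [0.567, 0.302]] [0.5258 0.2798]
[0.055 0.073 0.057 0.072] [ 158.4   67.   -22.4 -114.9]
scene [[0.466, -0.28], [0.46, -0.238], [0.49, -0.229], [0.503, -0.272]] [ 0.4796 -0.2549]
[0.043 0.031 0.045 0.037] [  99.    15.5  -73.1 -167.4]
side [[0.492, -0.27], [0.464, -0.282], [0.451, -0.237], [0.48, -0.224]] [ 0.4719 -0.2531]
[0.031 0.048 0.032 0.048] [-156.9  106.6   23.5  -75.1]
[0.5231998  0.28126835] [0.018 0.037 0.014 0.037] [ 157.3 -114.1  -23.2   60.1]
[[-0.958  0.286 -0.001]
 [ 0.286  0.958 -0.001]
 [ 0.    -0.001 -1.   ]]
```

```bash
python3 -m handwheel '[-37,-10,-4,0,0,0,0,-37,-10,-4,0,0,0,0,-37,-10,-4,0,0,0,0,-37,-10,-4,0,0,0,0,-37,-10,-4,0,0,0,0,-37,-10,-4,0,0,0,0,-37,-10,-4,0,0,0,0,-37,-10,-4,0,0,0,0,-37,-10,-4,0,0,0,0,-37,-10,-4,0,0,0,0,0,0,0,0,0,6.4,0,0,0,0,0,0,0,0]'; cat > snap.py <<'E'
import sys
from h import *
import json
c=eyes.calibration("wrist");s=env.read_state();im=eyes.snapshot("wrist");n=sys.argv[1]
cv2.imwrite(f"pics/{n}.png",im[:,:,::-1])
json.dump({k:np.array(v).tolist() for k,v in c.items()},open(f"pics/{n}.json","w"))
R=Ro.from_quat(s["eef_rot"]).as_matrix();print(s["time_s"],np.round(s["position"],4),"yawy",np.degrees(np.arctan2(R[1,1],R[0,1])).round(2),"q6",s["joint_pos"][5])
E
python3 snap.py w1
```

```text
time_s: 1.1
position: [0.4772, 0.3003, 0.2495]
eef_rot: [0.203, 0.979, -0.0, -0.001]
wrist_force: [-0.2, 0.1, -0.3]
finger_gap: 1.0
grip_force: 0.0
1.1 [0.4772 0.3003 0.2495] yawy 66.61 q6 -0.8085789758342514
```

View pics/w1.png

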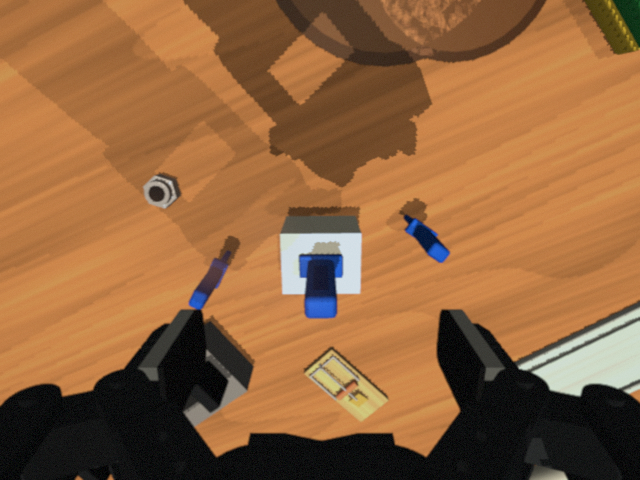

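Wrist view: the caddy's top face is at about (281,233)-(361,294), square to the image. The handle top is around (321,305), with the smaller scrapers to the left and right, the nut at (160,190) and the trap at (345,383).

```bash
python3 - <<'E'
from h import *
import json
c=json.load(open("pics/w1.json"));im=cv2.imread("pics/w1.png").astype(int)
w=((im.min(2)>150)&(im.max(2)-im.min(2)<40)).astype(np.uint8);w[:, :260]=0;w[:,380:]=0;w[:200]=0;w[320:]=0
b=((im[:,:,0]>90)&(im[:,:,0]>im[:,:,2]+60)).astype(np.uint8);b[:, :260]=0;b[:,380:]=0
for n,m in(("w",w),("b",b)):
    k=cv2.findContours(m,0,1)[0];k=max(k,key=cv2.contourArea);h=cv2.convexHull(k)
    print(n,cv2.boundingRect(k),cv2.approxPolyDP(h,4,True)[:,0].tolist())
    if n=="w":
        r=cv2.minAreaRect(h);P=cv2.boxPoints(r);X=np.array([onz(c,p,.066)[:2] for p in P])
        e=np.roll(X,-1,0)-X;print(X.round(4).tolist(),X.mean(0).round(4),np.linalg.norm(e,axis=1).round(3),np.degrees(np.arctan2(e[:,1],e[:,0])).round(1))
for p in[(306,318),(337,318),(320,305)]:print(onz(c,p,.156).round(4))
for p in[(208,285),(430,240)]:print("small",onz(c,p,.05).round(3))
E
```

```text
w (280, 233, 82, 61) [[361, 234], [358, 293], [282, 293], [280, 234]]
[[0.4877, 0.2574], [0.517, 0.3253], [0.5727, 0.3032], [0.5419, 0.232]] [0.5298 0.2795] [0.074 0.06  0.078 0.06 ] [  66.6  -21.7 -113.4  154.9]
b (305, 296, 31, 22) [[335, 298], [334, 316], [306, 315], [306, 298]]
[0.5329 0.2668 0.156 ]
[0.5418 0.2874 0.156 ]
[0.5273 0.2802 0.156 ]
small [0.512 0.165 0.05 ]
small [0.555 0.383 0.05 ]
```

```bash
python3 -m handwheel '[-28,1,0,0,0,0,0,-28.3,0.5,0,0,0,0,0,0,0,0,0,0,0,0,0,0,33,0,0,0,0,0,0,33,0,0,0,0,0,0,33,0,0,0,0,0,0,20,0,0,0,0,0,0,14.5,0,0,0,0,0,0,0,0,0,0,0,0,0,0,0,0,0,1,0,0,0,0,0,0,1,0,0,0,0,0,0,1]'; python3 -m handwheel '[0,0,0,0,0,0,1,0,0,0,0,0,0,1,0,0,0,0,0,0,1,0,0,-5,0,0,0,1,0,0,-15,0,0,0,1,0,0,-25,0,0,0,1,0,0,-25,0,0,0,1,0,0,-25,0,0,0,1,0,0,-15,0,0,0,1,0,0,-5,0,0,0,1,0,0,0,0,0,0,1]'; python3 snap.py w2
```

```text
time_s: 2.15
position: [0.5288, 0.2815, 0.1182]
eef_rot: [0.199, 0.98, 0.001, 0.001]
wrist_force: [-0.2, -0.3, 0.0]
finger_gap: 0.604
grip_force: 0.0
time_s: 3.07
position: [0.5287, 0.281, 0.2327]
eef_rot: [0.199, 0.98, 0.0, 0.001]
wrist_force: [0.4, -0.4, -0.4]
finger_gap: 0.263
grip_force: 59.6
3.0667 [0.5287 0.281  0.2327] yawy 67.0 q6 -0.8762669232049881
```

View pics/w2.png

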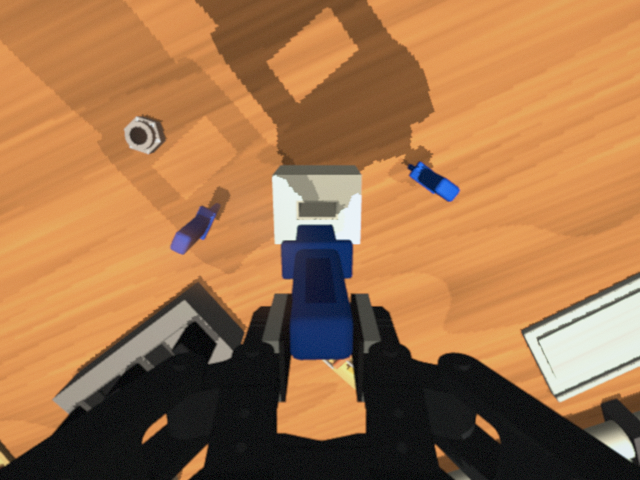

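```bash
python3 -m handwheel '[-12,-12,-5,0,0,0,1,-23,-23,-5,0,0,0,1,-23,-23,-5,0,0,0,1,-23,-23,0,0,0,0,1,-23,-23,0,0,0,0,1,-23,-23,0,0,0,0,1,-23,-23,0,0,0,0,1,-22,-22,0,0,0,0,1,-12,-13,0,0,0,0,1,0,0,0,0,0,0,1]'; python3 -m handwheel '[0,0,0,0,0,-6,1,0,0,0,0,0,-6,1,0,0,0,0,0,-6,1,0,0,0,0,0,-6,1,0,0,0,0,0,-6,1,0,0,0,0,0,-6,1,0,0,0,0,0,0,1,0,0,0,0,0,0,1]';python3 snap.py w3
```

```text
time_s: 3.95
position: [0.6259, 0.0352, 0.2442]
eef_rot: [0.201, 0.98, -0.001, -0.002]
wrist_force: [-0.1, -0.3, -0.7]
finger_gap: 0.263
grip_force: 59.5
time_s: 4.62
position: [0.6251, 0.0394, 0.2457]
eef_rot: [-0.112, 0.994, 0.0, -0.001]
wrist_force: [0.7, -0.8, -1.4]
finger_gap: 0.261
grip_force: 59.6
4.6167 [0.6251 0.0394 0.2457] yawy 102.85 q6 -1.9190465992254753
```

View pics/w3.png

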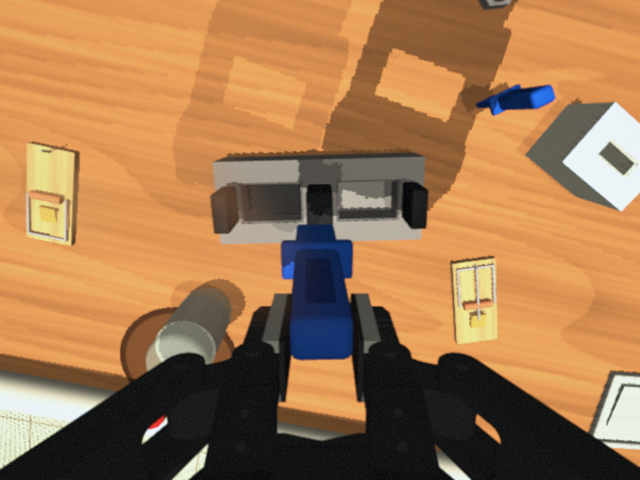

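Wrist view: the station lies square, with bay_a on the right at (337-400,180-220) and a bright floor, and bay_b on the left at (243-303) and darker, which suggests the stub is there. I'll measure the station from its top corners.

```bash
python3 - <<'E'
from h import *
import json
c=json.load(open("pics/w3.json"));im=cv2.imread("pics/w3.png").astype(int)
P=[(214,162),(423,158),(426,239),(219,243)]
X=np.array([onz(c,p,.045)[:2] for p in P]);e=np.roll(X,-1,0)-X
print(X.round(4).tolist(),X.mean(0).round(4),np.linalg.norm(e,axis=1).round(3),np.degrees(np.arctan2(e[:,1],e[:,0])).round(1))
g=im[150:252,200:440].copy();g=cv2.resize(g.astype(np.uint8),(800,340),interpolation=cv2.INTER_CUBIC);cv2.imwrite("pics/w3c.png",g)
for yw in(13,):
    for s in(1,-1): print([proj(c,[*(X.mean(0)+s*np.array([0,0])),.045]).round(1)])
E
```

```text
[[0.6129, -0.0606], [0.5672, 0.1235], [0.6402, 0.1491], [0.6885, -0.0446]] [0.6272 0.0419] [0.19  0.077 0.2   0.077] [ 103.9   19.3  -76.  -168.1]
[array([320.5, 201.7])]
[array([320.5, 201.7])]
```

View pics/w3c.png

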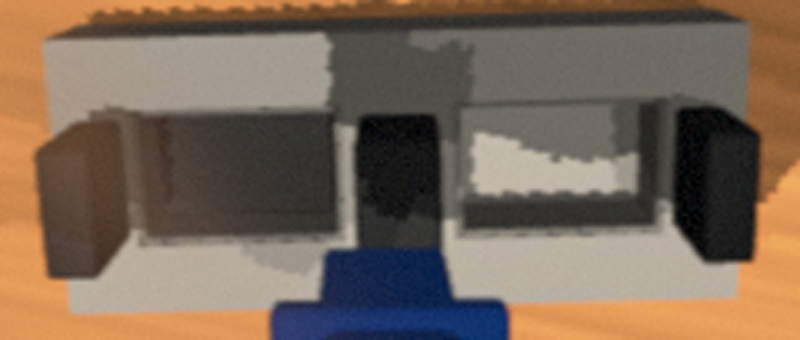

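The crop shows the right bay (bay_a) with a bright, deep floor, rim at crop (458-658,100-232). The left bay (bay_b) is filled with a uniform dark surface.

```bash
python3 - <<'E'
from h import *
import json
c=json.load(open("pics/w3.json"))
def f(n,P,z):
    X=np.array([onz(c,np.array(p)*.3+[200,150],z)[:2] for p in P]);e=np.roll(X,-1,0)-X
    print(n,X.mean(0).round(4),np.linalg.norm(e,axis=1).round(3),np.degrees(np.arctan2(e[:,1],e[:,0])).round(1))
f("station",[(45,38),(748,22),(738,297),(70,312)],.045)
f("bayA",[(460,102),(664,97),(660,230),(459,236)],.045)
f("bayB",[(126,108),(334,108),(342,236),(140,243)],.045)
E
```

```text
station [0.627  0.0414] [0.191 0.078 0.193 0.078] [ 104.1   15.1  -75.8 -166.4]
bayA [0.6158 0.085 ] [0.056 0.038 0.057 0.038] [ 104.3   14.5  -75.4 -166.8]
bayB [ 0.6382 -0.0034] [0.058 0.037 0.058 0.039] [ 102.8   15.6  -75.1 -164.7]
```

```bash
python3 -m handwheel '[-0.5,23,0,0,0,-1,1,-0.5,23.5,0,0,0,0,1,0,0,0,0,0,0,1,0,0,10,0,0,0,1,0,0,25,0,0,0,1,0,0,25,0,0,0,1,0,0,20,0,0,0,1,0,0,12,0,0,0,1,0,0,8,0,0,0,1,0,0,6,0,0,0,1,0,0,4,0,0,0,1,0,0,0,0,0,0,1]'; python3 -m handwheel '[0,0,3,0,0,0,1,0,0,3,0,0,0,1,0,0,0,0,0,0,1]'; python3 -m handwheel '[0,0,3,0,0,0,1,0,0,3,0,0,0,1,0,0,0,0,0,0,1]'
```

```text
time_s: 5.67
position: [0.6156, 0.0839, 0.1362]
eef_rot: [-0.122, 0.993, 0.0, -0.0]
wrist_force: [0.8, 0.5, -0.5]
finger_gap: 0.26
grip_force: 59.6
time_s: 5.92
position: [0.6155, 0.0842, 0.1304]
eef_rot: [-0.122, 0.993, 0.0, -0.0]
wrist_force: [-0.5, -0.3, -0.9]
finger_gap: 0.264
grip_force: 59.6
time_s: 6.17
position: [0.6154, 0.0842, 0.124]
eef_rot: [-0.122, 0.993, 0.0, -0.0]
wrist_force: [-1.1, -0.8, -1.8]
finger_gap: 0.263
grip_force: 59.6
```

```bash
python3 -m handwheel '[0,0,2,0,0,0,1,0,0,1.5,0,0,0,1,0,0,0,0,0,0,1]'; python3 -m handwheel '[0,0,1.5,0,0,0,1,0,0,0,0,0,0,1,0,0,0,0,0,0,1]'
```

```text
time_s: 6.42
position: [0.6155, 0.0842, 0.1208]
eef_rot: [-0.122, 0.993, 0.0, -0.0]
wrist_force: [-0.5, 0.4, -0.3]
finger_gap: 0.263
grip_force: 59.6
time_s: 6.67
position: [0.6159, 0.0842, 0.1202]
eef_rot: [-0.122, 0.993, -0.0, 0.0]
wrist_force: [-0.5, -1.5, 2.5]
finger_gap: 0.262
grip_force: 60.0
```

```bash
python3 -m handwheel '[0,0,1.5,0,0,0,1,0,0,0,0,0,0,1,0,0,0,0,0,0,1,0,0,0,0,0,0,1]'
```

```text
time_s: 7.0
position: [0.6165, 0.0842, 0.12]
eef_rot: [-0.122, 0.993, -0.0, 0.002]
wrist_force: [-1.2, -0.2, 10.0]
finger_gap: 0.26
grip_force: 60.9
```

```bash
python3 -m handwheel '[0,0,-8,0,0,0,1,0,0,-20,0,0,0,1,0,0,-30,0,0,0,1,0,0,-30,0,0,0,1,0,0,-25,0,0,0,1,0,0,-10,0,0,0,1,0,0,-4,0,0,6,1,0,0,0,0,0,6,1,0,0,0,0,0,6,1,0,0,0,0,0,6,1,0,0,0,0,0,6,1,0,0,0,0,0,7,1]'; python3 -m handwheel '[10,9,0,0,0,0,1,20,19,0,0,0,0,1,25,24,0,0,0,0,1,25,24,0,0,0,0,1,25,24,0,0,0,0,1,25,24,0,0,0,0,1,17,15,0,0,0,0,1,10,8,0,0,0,0,1,0,0,0,0,0,0,1,0,0,0,0,0,0,1,0,0,0,0,0,0,1]'; python3 snap.py w4
```

```text
time_s: 8.0
position: [0.6153, 0.0842, 0.2439]
eef_rot: [0.202, 0.979, -0.0, -0.001]
wrist_force: [-0.2, 0.5, -0.9]
finger_gap: 0.263
grip_force: 59.6
time_s: 8.92
position: [0.5289, 0.2799, 0.2449]
eef_rot: [0.199, 0.98, -0.0, -0.0]
wrist_force: [0.2, 0.2, -0.8]
finger_gap: 0.26
grip_force: 59.6
8.9167 [0.5289 0.2799 0.2449] yawy 66.99 q6 -0.8778919083933067
```

View pics/w4.png

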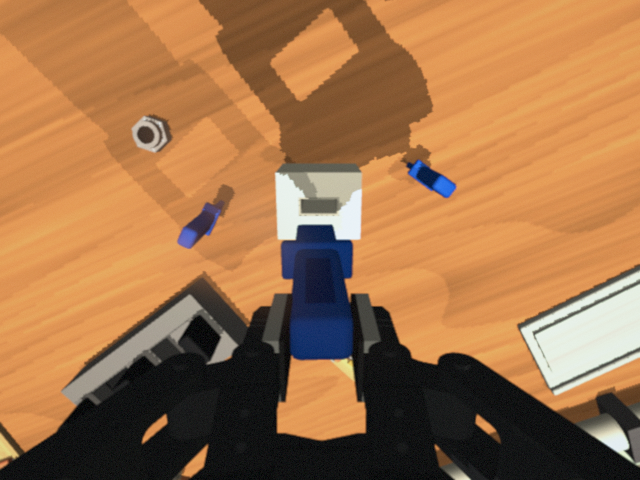

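```bash
python3 -m handwheel '[0.5,1,10,0,0,0,1,0,0,20,0,0,0,1,0,0,20,0,0,0,1,0,0,9,0,0,0,1,0,0,0,0,0,0,1,0,0,5,0,0,0,1,0,0,5,0,0,0,1,0,0,0,0,0,0,1]'; python3 -m handwheel '[0,0,5,0,0,0,1,0,0,6,0,0,0,1,0,0,0,0,0,0,1]'
```

```text
time_s: 9.63
position: [0.5285, 0.2819, 0.1759]
eef_rot: [0.199, 0.98, -0.0, -0.0]
wrist_force: [0.2, 0.5, -1.2]
finger_gap: 0.261
grip_force: 59.6
time_s: 9.88
position: [0.528, 0.2818, 0.164]
eef_rot: [0.199, 0.98, -0.0, -0.001]
wrist_force: [0.1, -0.3, -1.7]
finger_gap: 0.265
grip_force: 59.6
```

```bash
python3 -m handwheel '[0,0,8,0,0,0,1,0,0,10,0,0,0,1,0,0,10,0,0,0,1,0,0,8,0,0,0,1,0,0,5,0,0,0,1,0,0,3,0,0,0,1,0,0,1.5,0,0,0,1,0,0,0,0,0,0,1]'
```

```text
time_s: 10.55
position: [0.5285, 0.282, 0.1196]
eef_rot: [0.199, 0.98, -0.0, -0.0]
wrist_force: [-0.2, -0.2, -0.9]
finger_gap: 0.264
grip_force: 59.6
```

Lower a little further, then release, hold and rise.

```bash
python3 -m handwheel '[0,0,2,0,0,0,1,0,0,0,0,0,0,1,0,0,0,0,0,0,0,0,0,0,0,0,0,0,0,0,0,0,0,0,0,0,0,0,0,0,0,0,0,0,0,0,0,0,0,0,0,0,0,0,0,0,0,0,0,0,0,0,0,0,0,0,0,0,0,0]';  python3 -m handwheel '[0,0,-10,0,0,0,0,0,0,-25,0,0,0,0,0,0,-35,0,0,0,0,0,0,-35,0,0,0,0,0,0,-20,0,0,0,0,0,0,-5,0,0,0,0]'; python3 snap.py w5; python3 - <<'E'
from h import *
import json
c=json.load(open("pics/w5.json"));im=cv2.imread("pics/w5.png").astype(int)
b=((im[:,:,0]>60)&(im[:,:,0]>im[:,:,2]+40)).astype(np.uint8)
for k in cv2.findContours(b,0,1)[0]:
    if cv2.contourArea(k)>200: print(cv2.boundingRect(k),cv2.approxPolyDP(cv2.convexHull(k),4,True)[:,0].tolist())
p=[proj(c,[.5295+dx,.2793+dy,z]).round() for dx,dy,z in((0,0,.156),(0,0,.074))];print("expected top, collar",p)
E
```

```text
time_s: 11.38
position: [0.5285, 0.282, 0.1177]
eef_rot: [0.199, 0.98, 0.0, 0.0]
wrist_force: [-1.2, -0.4, 0.4]
finger_gap: 0.997
grip_force: 0.0
time_s: 11.88
position: [0.5296, 0.2824, 0.2529]
eef_rot: [0.199, 0.98, 0.002, 0.003]
wrist_force: [0.2, 0.4, 0.5]
finger_gap: 1.004
grip_force: 0.0
11.8833 [0.5296 0.2824 0.2529] yawy 67.0 q6 -0.8745792214807715
(178, 224, 18, 20) [[183, 224], [195, 229], [188, 243], [178, 239]]
(299, 212, 32, 30) [[330, 221], [328, 240], [300, 240], [304, 212]]
(293, 193, 45, 24) [[337, 194], [336, 216], [294, 215], [294, 193]]
(403, 158, 45, 37) [[405, 164], [414, 159], [447, 186], [440, 194], [403, 171]]
expected top, collar [array([313., 232.]), array([314., 205.])]
```

```bash
python3 -m handwheel '[0,0,0,0,0,-6,0,0,0,0,0,0,-6,0,0,0,0,0,0,-6,0,0,0,0,0,0,-6,0,0,0,0,0,0,-6,0,0,0,0,0,0,-7,0]'; python3 -m handwheel '[7,-19,0,0,0,0,0,15,-38,0,0,0,0,0,15,-38,0,0,0,0,0,15,-38,0,0,0,0,0,15,-38,0,0,0,0,0,15,-38,0,0,0,0,0,15,-38,0,0,0,0,0,15,-38,0,0,0,0,0,15,-38,0,0,0,0,0,15,-38,0,0,0,0,0,15,-38,0,0,0,0,0,15,-38,0,0,0,0,0]';python3 -m handwheel '[15,-38,0,0,0,0,0,8,-20,0,0,0,0,0,2,-2,0,0,0,0,0,0,0,0,0,0,0,0,0,0,0,0,0,0,0]'; python3 snap.py w6
```

```text
time_s: 12.43
position: [0.528, 0.2818, 0.2463]
eef_rot: [-0.124, 0.992, -0.0, -0.001]
wrist_force: [-0.6, 1.3, -0.5]
finger_gap: 1.0
grip_force: 0.0
time_s: 13.43
position: [0.4662, -0.1853, 0.2467]
eef_rot: [-0.122, 0.993, 0.001, -0.001]
wrist_force: [1.3, 0.8, -0.2]
finger_gap: 1.0
grip_force: 0.0
time_s: 13.85
position: [0.4574, -0.247, 0.247]
eef_rot: [-0.122, 0.993, 0.001, -0.0]
wrist_force: [-0.5, -0.1, -1.0]
finger_gap: 1.0
grip_force: 0.0
13.85 [ 0.4574 -0.247   0.247 ] yawy 104.01 q6 -2.5362823680787407
```

View pics/w6.png

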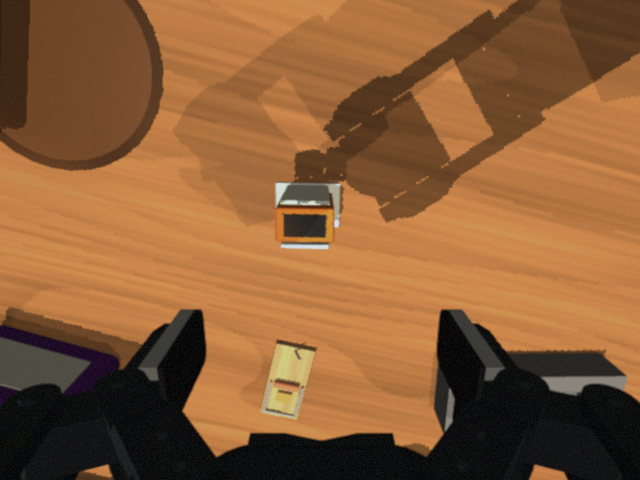

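The cartridge top (orange rim) spans about (276-335, 207-244), square to the image, with cradle walls above and below it.

```bash
python3 - <<'E'
from h import *
import json
c=json.load(open("pics/w6.json"));im=cv2.imread("pics/w6.png")
h=cv2.cvtColor(im,cv2.COLOR_BGR2HSV);m=((h[:,:,0]<22)&(h[:,:,1]>190)&(h[:,:,2]>110)).astype(np.uint8);m[:195]=0;m[255:]=0;m[:,:260]=0;m[:,350:]=0
k=max(cv2.findContours(m,0,1)[0],key=cv2.contourArea);print(cv2.boundingRect(k),cv2.approxPolyDP(cv2.convexHull(k),3,True)[:,0].tolist())
def f(n,P,z):
    X=np.array([onz(c,np.array(p),z)[:2] for p in P]);e=np.roll(X,-1,0)-X
    print(n,X.mean(0).round(4),np.linalg.norm(e,axis=1).round(3),np.degrees(np.arctan2(e[:,1],e[:,0])).round(1))
f("box",cv2.boxPoints(cv2.minAreaRect(k)),.084)
f("hand",[(276,207),(335,206),(333,243),(277,244)],.084)
E
```

```text
(276, 207, 58, 35) [[276, 209], [332, 208], [332, 241], [278, 240]]
box [ 0.4744 -0.2548] [0.03  0.048 0.03  0.05 ] [-169.   102.8   13.5  -77.2]
hand [ 0.475  -0.2539] [0.05  0.033 0.049 0.033] [ 105.    11.6  -74.9 -166.4]
```

```bash
python3 -m handwheel '[-15,-11.5,10,0,0,0,0,0,0,35,0,0,0,0,0,0,35,0,0,0,0,0,0,35,0,0,0,0,0,0,35,0,0,0,0,0,0,28,0,0,0,0,0,0,18,0,0,0,0,0,0,10,0,0,0,0,0,0,0,0,0,0,0,0,0,0,0,0,0,1,0,0,0,0,0,0,1,0,0,0,0,0,0,1]'; python3 -m handwheel '[0,0,0,0,0,0,1,0,0,0,0,0,0,1,0,0,0,0,0,0,1]'
```

```text
time_s: 14.9
position: [0.4756, -0.2558, 0.0431]
eef_rot: [-0.122, 0.993, -0.001, 0.001]
wrist_force: [0.5, -2.3, 0.5]
finger_gap: 0.604
grip_force: 0.7
time_s: 15.15
position: [0.4758, -0.2561, 0.0434]
eef_rot: [-0.122, 0.993, -0.001, 0.001]
wrist_force: [0.2, -0.1, 6.5]
finger_gap: 0.574
grip_force: 62.3
```

```bash
python3 -m handwheel '[0,0,-6,0,0,0,1,0,0,-20,0,0,0,1,0,0,-30,0,0,0,1,0,0,-25,0,0,0,1,0,0,-14,0,0,0,1,0,0,0,0,0,0,1]'; python3 -m handwheel '[-2,15,0,0,0,0,1,-4,30,0,0,0,0,1,-4,35,0,0,0,0,1,-4,35,0,0,0,0,1,-4,35,0,0,0,0,1,-4,30,0,0,0,0,1,-2,18,0,0,0,0,1,-1,8,0,0,0,0,1,0,0,0,0,0,0,1,0,0,0,0,0,0,1]'; python3 -m handwheel '[0,0,15,0,0,0,1,0,0,25,0,0,0,1,0,0,25,0,0,0,1,0,0,15,0,0,0,1,0,0,8,0,0,0,1,0,0,4,0,0,0,1,0,0,0,0,0,0,1]'
```

```text
time_s: 15.65
position: [0.476, -0.2563, 0.1403]
eef_rot: [-0.122, 0.993, -0.002, 0.002]
wrist_force: [0.3, -0.3, -1.1]
finger_gap: 0.573
grip_force: 62.4
time_s: 16.48
position: [0.4494, -0.05, 0.1364]
eef_rot: [-0.122, 0.993, -0.0, -0.0]
wrist_force: [-0.3, 0.2, -1.2]
finger_gap: 0.571
grip_force: 62.5
time_s: 17.07
position: [0.4494, -0.0502, 0.0444]
eef_rot: [-0.121, 0.993, 0.0, -0.0]
wrist_force: [0.5, 0.3, -0.4]
finger_gap: 0.575
grip_force: 62.4
```

```bash
python3 -m handwheel '[0,0,2,0,0,0,1,0,0,1.5,0,0,0,1,0,0,0,0,0,0,1,0,0,0,0,0,0,1]'; python3 -m handwheel '[0,0,1,0,0,0,1,0,0,0,0,0,0,1,0,0,0,0,0,0,1]'
```

```text
time_s: 17.4
position: [0.4496, -0.0496, 0.0416]
eef_rot: [-0.122, 0.993, -0.0, 0.0]
wrist_force: [0.9, 0.2, 0.1]
finger_gap: 0.569
grip_force: 62.4
time_s: 17.65
position: [0.4493, -0.0495, 0.0403]
eef_rot: [-0.122, 0.993, -0.0, 0.0]
wrist_force: [-0.2, 0.3, -1.3]
finger_gap: 0.572
grip_force: 62.4
```

```bash
python3 -m handwheel '[0,0,1,0,0,0,1,0,0,0,0,0,0,1,0,0,0,0,0,0,1]';python3 -m handwheel '[0,0,1,0,0,0,1,0,0,0,0,0,0,1,0,0,0,0,0,0,1]'
```

```text
time_s: 17.9
position: [0.4494, -0.0496, 0.0394]
eef_rot: [-0.122, 0.993, -0.0, 0.0]
wrist_force: [-0.4, 0.3, 2.2]
finger_gap: 0.566
grip_force: 62.7
time_s: 18.15
position: [0.4498, -0.0496, 0.0393]
eef_rot: [-0.122, 0.993, -0.0, 0.001]
wrist_force: [-2.0, 0.4, 14.0]
finger_gap: 0.568
grip_force: 64.3
```

Touching the board. Back off 1 mm, release, rise, and check.

```bash
python3 -m handwheel '[0,0,-1.3,0,0,0,1,0,0,0,0,0,0,0,0,0,0,0,0,0,0,0,0,0,0,0,0,0,0,0,0,0,0,0,0,0,0,0,0,0,0,0,0,0,0,0,0,0,0,0,0,0,0,0,0,0,0,0,0,0,0,0]'; python3 -m handwheel '[0,0,-10,0,0,0,0,0,0,-35,0,0,0,0,0,0,-35,0,0,0,0,0,0,-35,0,0,0,0,0,0,-35,0,0,0,0,0,0,-35,0,0,0,0,0,0,-15,0,0,0,0,0,0,0,0,0,0,0,0,0,0,0,0,0,0]'; python3 snap.py w7;  python3 - <<'E'
from h import *
import json
c=json.load(open("pics/w7.json"));im=cv2.imread("pics/w7.png")
h=cv2.cvtColor(im,cv2.COLOR_BGR2HSV);m=((h[:,:,0]<22)&(h[:,:,1]>190)&(h[:,:,2]>110)).astype(np.uint8)
p=proj(c,[.4498,-.0496,.08]).astype(int);print(p)
q=np.zeros_like(m);q[p[1]-40:p[1]+40,p[0]-50:p[0]+50]=1;m*=q
k=max(cv2.findContours(m,0,1)[0],key=cv2.contourArea);print(cv2.boundingRect(k))
X=np.array([onz(c,a,.08)[:2] for a in cv2.boxPoints(cv2.minAreaRect(k))]);e=np.roll(X,-1,0)-X
print(X.mean(0).round(4),np.linalg.norm(e,axis=1).round(3),np.degrees(np.arctan2(e[:,1],e[:,0])).round(1))
cv2.imwrite("pics/w7c.png",cv2.resize(im[p[1]-75:p[1]+75,p[0]-100:p[0]+100],(600,450)))
E
```

```text
time_s: 18.9
position: [0.4493, -0.0496, 0.2382]
eef_rot: [-0.122, 0.993, -0.0, 0.0]
wrist_force: [-0.6, -0.1, -1.1]
finger_gap: 0.999
grip_force: 0.0
18.9 [ 0.4493 -0.0496  0.2382] yawy 104.0 q6 -2.185062128559144
[318 209]
(291, 189, 61, 35)
[ 0.4467 -0.048 ] [0.029 0.049 0.029 0.05 ] [-167.3  104.    15.3  -76. ]invalid input at $: expected a multiple of 7 numbers
```

View pics/w7c.png

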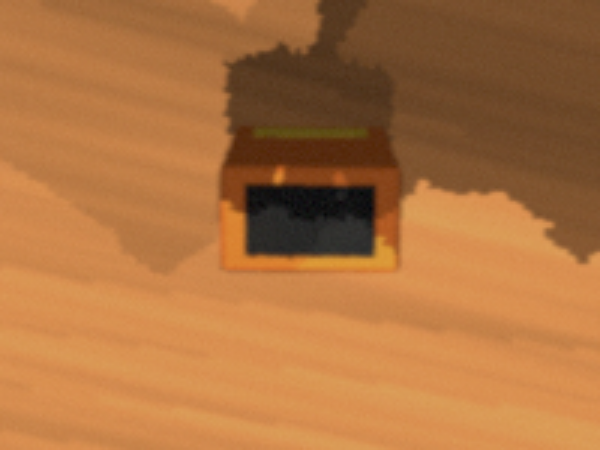

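The crop shows the cartridge standing upright on the board. The release call was refused because I miscounted its rows, so the fingers opened during the rise instead. Now I'll turn 90° for the broad faces and re-measure.

```bash
python3 -m handwheel '[0,0,0,0,0,7,0,0,0,0,0,0,7,0,0,0,0,0,0,7,0,0,0,0,0,0,7,0,0,0,0,0,0,7,0,0,0,0,0,0,7,0,0,0,0,0,0,7,0,0,0,0,0,0,7,0,0,0,0,0,0,7,0,0,0,0,0,0,7,0,0,0,0,0,0,7,0,0,0,0,0,0,7,0]'; python3 -m handwheel '[0,0,0,0,0,6,0,0,0,0,0,0,0,0,0,0,0,0,0,0,0,0,0,0,0,0,0,0]'; python3 snap.py w8; cat > box.py <<'E'
from h import *
import json,sys
c=json.load(open(f"pics/{sys.argv[1]}.json"));im=cv2.imread(f"pics/{sys.argv[1]}.png")
x,y,z=map(float,sys.argv[2:5])
h=cv2.cvtColor(im,cv2.COLOR_BGR2HSV);m=(((h[:,:,0]<22)&(h[:,:,1]>190)&(h[:,:,2]>110))|(h[:,:,2]<60)).astype(np.uint8)
p=proj(c,[x,y,z]).astype(int);q=np.zeros_like(m);q[p[1]-55:p[1]+55,p[0]-55:p[0]+55]=1;m*=q
k=max(cv2.findContours(m,0,1)[0],key=cv2.contourArea);print(p,cv2.boundingRect(k))
X=np.array([onz(c,a,z)[:2] for a in cv2.boxPoints(cv2.minAreaRect(k))]);e=np.roll(X,-1,0)-X
print(X.mean(0).round(4),np.linalg.norm(e,axis=1).round(3),np.degrees(np.arctan2(e[:,1],e[:,0])).round(1))
E
python3 box.py w7 .4467 -.048 .08;python3 box.py w8 .4467 -.048 .08; python3 box.py w6 .4747 -.2545 .084
```

```text
time_s: 19.95
position: [0.4487, -0.0493, 0.2365]
eef_rot: [0.576, 0.817, -0.0, -0.002]
wrist_force: [0.2, -0.7, -0.7]
finger_gap: 1.004
grip_force: 0.0
time_s: 20.28
position: [0.4491, -0.0494, 0.2375]
eef_rot: [0.614, 0.789, -0.0, -0.001]
wrist_force: [-0.2, 0.4, -0.3]
finger_gap: 1.003
grip_force: 0.0
20.2833 [ 0.4491 -0.0494  0.2375] yawy 14.18 q6 -0.6173510637562344
[320 206] (291, 189, 61, 35)
[ 0.4467 -0.048 ] [0.029 0.049 0.029 0.05 ] [-167.3  104.    15.3  -76. ]
[317 210] (300, 181, 36, 59)
[ 0.4466 -0.0481] [0.028 0.049 0.03  0.049] [  14.2  -75.2 -165.8  103.3]
[304 224] (285, 215, 40, 22)
[ 0.4754 -0.2545] [0.033 0.019 0.034 0.019] [ 104.    14.2  -76.  -167.5]
```

```bash
python3 -m handwheel '[2,-2,10,0,0,0,0,0,0,35,0,0,0,0,0,0,35,0,0,0,0,0,0,35,0,0,0,0,0,0,30,0,0,0,0,0,0,25,0,0,0,0,0,0,14,0,0,0,0,0,0,8,0,0,0,0,0,0,0,0,0,0,0,0,0,0,0,0,0,1,0,0,0,0,0,0,1,0,0,0,0,0,0,1]'; python3 -m handwheel '[0,0,0,0,0,0,1,0,0,0,0,0,0,1,0,0,0,0,0,0,1,0,0,0,0,0,0,1]'
```

```text
time_s: 21.33
position: [0.4475, -0.0483, 0.0472]
eef_rot: [0.616, 0.788, 0.0, 0.001]
wrist_force: [-0.7, -0.2, -0.5]
finger_gap: 0.607
grip_force: 0.0
time_s: 21.67
position: [0.4473, -0.0482, 0.0471]
eef_rot: [0.616, 0.788, 0.0, 0.001]
wrist_force: [-1.8, 0.8, 7.4]
finger_gap: 0.332
grip_force: 59.5
```

```bash
python3 -m handwheel '[0,0,-8,0,0,0,1,0,0,-20,0,0,0,1,0,0,-30,0,0,0,1,0,0,-30,0,0,0,1,0,0,-17,0,0,0,1,0,0,-5,0,0,0,1,0,0,0,0,0,0,1]'; python3 -m handwheel '[5,10,0,0,0,0,1,9,20,0,0,0,0,1,14,32,0,0,0,0,1,14,32,0,0,0,0,1,14,32,0,0,0,0,1,13,32,0,0,0,0,1,10,20,0,0,0,0,1,6,12,0,0,0,0,1,3,6,0,0,0,0,1,0,0,0,0,0,0,1,0,0,0,0,0,0,1]'; python3 -c "
from h import *
s=env.read_state();print(np.round(s['position'],4),s['joint_pos'][5])"
```

```text
time_s: 22.25
position: [0.4473, -0.0482, 0.1572]
eef_rot: [0.616, 0.788, 0.0, 0.001]
wrist_force: [0.4, 0.1, -1.9]
finger_gap: 0.332
grip_force: 59.7
time_s: 23.17
position: [0.6152, 0.0847, 0.155]
eef_rot: [0.616, 0.788, -0.001, -0.001]
wrist_force: [-0.1, 0.3, -2.2]
finger_gap: 0.331
grip_force: 59.7
[0.6152 0.0847 0.155 ] -0.2958504213128638
```

```bash
python3 -m handwheel '[0,0.8,8,0,0,0,1,0,0,10,0,0,0,1,0,0,5,0,0,0,1,0,0,5,0,0,0,1,0,0,5,0,0,0,1,0,0,0,0,0,0,1]'; python3 -m handwheel '[0,0,6,0,0,0,1,0,0,7,0,0,0,1,0,0,7,0,0,0,1,0,0,4,0,0,0,1,0,0,0,0,0,0,1]'; python3 -m handwheel '[0,0,3,0,0,0,1,0,0,3,0,0,0,1,0,0,0,0,0,0,1]'
```

```text
time_s: 23.67
position: [0.616, 0.0848, 0.122]
eef_rot: [0.616, 0.788, -0.001, -0.001]
wrist_force: [0.8, -0.2, -1.2]
finger_gap: 0.329
grip_force: 59.7
time_s: 24.08
position: [0.616, 0.0849, 0.0979]
eef_rot: [0.616, 0.788, -0.001, -0.001]
wrist_force: [0.2, -0.3, -0.7]
finger_gap: 0.331
grip_force: 59.7
time_s: 24.33
position: [0.6164, 0.0849, 0.0927]
eef_rot: [0.616, 0.788, -0.0, -0.0]
wrist_force: [-0.4, 0.5, -0.8]
finger_gap: 0.331
grip_force: 59.7
```

```bash
python3 -m handwheel '[0,0,2,0,0,0,1,0,0,2,0,0,0,1,0,0,0,0,0,0,1]'; python3 -m handwheel '[0,0,3,0,0,0,1,0,0,3,0,0,0,1,0,0,0,0,0,0,1]'
```

```text
time_s: 24.58
position: [0.6164, 0.0849, 0.0888]
eef_rot: [0.616, 0.788, -0.0, -0.0]
wrist_force: [-0.3, 0.2, -1.4]
finger_gap: 0.327
grip_force: 59.7
time_s: 24.83
position: [0.6162, 0.0849, 0.0824]
eef_rot: [0.616, 0.788, -0.0, -0.0]
wrist_force: [0.6, -0.0, -1.8]
finger_gap: 0.335
grip_force: 59.7
```

In the bay with no contact force; foot at about 0.035. I'll continue to near the floor.

```bash
python3 -m handwheel '[0,0,4,0,0,0,1,0,0,5,0,0,0,1,0,0,5,0,0,0,1,0,0,5,0,0,0,1,0,0,3,0,0,0,1,0,0,0,0,0,0,1,0,0,0,0,0,0,1]'; python3 -m handwheel '[0,0,2,0,0,0,1,0,0,1.5,0,0,0,1,0,0,0,0,0,0,1,0,0,0,0,0,0,1]'; python3 -m handwheel '[0,0,1,0,0,0,1,0,0,0,0,0,0,1,0,0,0,0,0,0,1]'
```

```text
time_s: 25.42
position: [0.6165, 0.0849, 0.061]
eef_rot: [0.616, 0.788, -0.0, -0.0]
wrist_force: [0.5, 0.3, -1.0]
finger_gap: 0.33
grip_force: 59.7
time_s: 25.75
position: [0.6165, 0.0849, 0.0577]
eef_rot: [0.616, 0.788, -0.0, -0.0]
wrist_force: [0.4, -1.6, -0.0]
finger_gap: 0.33
grip_force: 59.7
time_s: 26.0
position: [0.6166, 0.0849, 0.0567]
eef_rot: [0.616, 0.788, -0.0, 0.0]
wrist_force: [0.3, 0.4, -0.5]
finger_gap: 0.331
grip_force: 59.7
```

```bash
python3 -m handwheel '[0,0,1,0,0,0,1,0,0,0,0,0,0,1,0,0,0,0,0,0,1]'; python3 -m handwheel '[0,0,0.8,0,0,0,1,0,0,0,0,0,0,1,0,0,0,0,0,0,1]'
```

```text
time_s: 26.25
position: [0.6168, 0.0849, 0.0561]
eef_rot: [0.616, 0.788, 0.0, 0.0]
wrist_force: [0.4, 0.6, 3.3]
finger_gap: 0.329
grip_force: 60.2
time_s: 26.5
position: [0.6169, 0.085, 0.0561]
eef_rot: [0.616, 0.788, 0.0, 0.0]
wrist_force: [-2.7, 0.5, 9.3]
finger_gap: 0.33
grip_force: 61.0
```

```bash
python3 -m handwheel '[0,0,-1.5,0,0,0,1,0,0,0,0,0,0,0.3,0,0,0,0,0,0,0,0,0,0,0,0,0,0,0,0,0,0,0,0,0,0,0,0,0,0,0,0,0,0,0,0,0,0,0]' && python3 -m handwheel '[0,0,0,0,0,0,0,0,0,-10,0,0,0,0,0,0,-30,0,0,0,0,0,0,-35,0,0,0,0,0,0,-35,0,0,0,0,0,0,-35,0,0,0,0,0,0,-30,0,0,0,0,0,0,-15,0,0,0,0,0,0,0,0,0,0,0,0,0,0,0,0,0,0]'; python3 snap.py w9; python3 box.py w9 .616 .085 .089; python3 - <<'E'
from h import *
S=eyes.calibration("scene");D=eyes.calibration("side")
for n,c in(("scene",S),("side",D)):
    im=eyes.snapshot(n)[:,:,::-1].astype(int);cv2.imwrite(f"pics/{n}9.png",im)
    b=((im[:,:,0]>90)&(im[:,:,0]>im[:,:,2]+60)).astype(np.uint8)
    o=cv2.imread(f"pics/{n}0.png").astype(int);b0=((o[:,:,0]>90)&(o[:,:,0]>o[:,:,2]+60)).astype(np.uint8)
    p=proj(c,[.5295,.2793,.12]).astype(int);w=np.s_[p[1]-40:p[1]+40,p[0]-25:p[0]+25]
    for m in(b0,b): y,x=np.nonzero(m[w]);print(n,len(x),x.min(),x.max(),y.min(),y.max())
E
```

```text
time_s: 27.08
position: [0.6166, 0.0849, 0.0563]
eef_rot: [0.616, 0.788, -0.0, -0.0]
wrist_force: [0.1, -0.2, 0.9]
finger_gap: 0.997
grip_force: 0.0
time_s: 27.92
position: [0.6166, 0.0849, 0.2471]
eef_rot: [0.616, 0.788, 0.0, 0.001]
wrist_force: [0.3, 0.6, -0.9]
finger_gap: 0.998
grip_force: 0.0
27.9167 [0.6166 0.0849 0.2471] yawy 13.99 q6 -0.2953452405758131
[318 212] (297, 157, 43, 110)
[0.6156 0.0835] [0.034 0.093 0.036 0.093] [  14.   -75.2 -166.   103. ]
scene 116 14 32 25 64
scene 122 14 32 25 64
side 325 14 43 17 73
side 343 14 42 18 73[ WARN:0@1.006] global loadsave.cpp:1063 imwrite_ Unsupported depth image for selected encoder is fallbacked to CV_8U.
```

```bash
sed 's/|(h\[:,:,2\]<60)//' box.py > box2.py; python3 box2.py w9 .616 .085 .089 && python3 -c "
from bench import ticket
print(ticket.finish_job())"
```

```text
[318 212] (302, 183, 35, 59)
[0.6162 0.0847] [0.028 0.05  0.029 0.05 ] [  14.   -75.3 -166.   103.2]
the job is handed in; nothing more can be done
None
```

I handed the job in at about 28 s: the blade touched bare floor in bay_a, the scraper is back upright in its caddy, the cartridge was stood on the board and re-gripped, then seated in bay_a within about 1 mm of centre by my measurement. I didn't measure the bystanders, and no verdict came back.

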